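# Seat the round setting-up sample in the sample stage and clamp it

### The job

Slide the round metal blank across the deck of the sample stage, without lifting it off, until it drops flat into the round recess. Then swing the clamp arm round over it until the arm reaches its stop. Leave the square blank, the cups and everything else where they are.

Things in the scene. Friction and masses are not known exactly. Their poses are not given: they have to be found in the camera images.
- stage: Sample stage fixed to the bench: a grey flat-topped block 300 (x) x 340 (y) x 40 mm high. Origin: centre of its underside; +x points away from the robot, z up; the deck is at z = 40 mm. A round recess 94 mm wide and 10 mm deep is sunk in the deck, with a black floor, its centre at x = +65, y = 0 mm. The clamp's pivot is at x = +130, y = 0.
- recess (a point): Centre of the floor of the round recess, 10 mm below the deck; axes as the stage's.
- round_blank: Plain aluminium disc, 90 mm diameter, 12 mm thick, lying flat on the near half of the deck, to the left or right. Origin: centre of its underside. Seated, its top stands 2 mm above the deck.
- square_blank: Plain aluminium square plate, 90 x 90 x 12 mm, lying flat on the other side of the near half of the deck; to be left alone. Origin: centre of its underside; x and y along its edges.
- clamp (a joint): Angle (rad) of the steel clamp arm, level, about an upright pivot (stage x = +130, y = 0). 0: parked, pointing to the stage's +y; grows as it swings towards the robot; 1.57, its stop: pointing to the stage's -x, over the recess centre. Starts at 0 to 0.5, stays where left, takes about 1 N. 18 mm wide, 8 thick, tip 79 from pivot, underside 6 above deck: clears only a seated blank.
- clamp_post (a point): Top centre of the black upright finger post on the clamp arm, 65 mm from the pivot: 14 mm diameter, 42 mm tall above the arm, its top 56 mm above the deck.
- cup_a: White sample cup, 55 mm wide, 38 mm high, standing on the far right corner of the deck. Origin: centre of its underside.
- cup_b: Another such cup on the bench, right of the stage. Origin: centre of its underside.
- beaker: Glass beaker, 70 mm wide, 95 mm high, on the bench left of the stage. Origin: centre of its underside.
- wash_bottle: White plastic bottle with a blue cap, 72 mm wide, 180 mm high, on the bench to the right. Origin: centre of its underside.
- jar: Amber jar with a black lid, 70 mm wide, 80 mm high, on the bench to the left. Origin: centre of its underside.
- brush: Brush lying on the bench to the far right; its long axis is x.
Not all that is in view belongs to the job. What is shaped like the round_blank but turquoise is not meant.

How it is judged:
On the way, in this order (a step that is already met when the one before it is completed fails the run):
1. the round blank lies flat on the floor of the recess (horizontal distance between round_blank and recess below 0.004 m and z of round_blank in the frame of stage below 0.0325 m and angle between round_blank's own z axis and vertical below 0.04 rad), for 0.3 s.
2. the clamp arm has been swung over it to its stop (value of joint clamp above 1.45 rad), for 0.2 s.
At the end, for the whole second after the job is handed in: The round blank lies at rest and flat (within 0.04 rad) on the recess floor (underside within 2.5 mm of it, centre within 4 mm of the recess's), and the clamp arm is over it at its stop (joint above 1.45 rad) (all of step 1 and value of joint clamp above 1.45 rad and linear speed of round_blank below 0.01 m/s); the robot touches nothing.
It fails at once if the round blank is lifted more than 15 mm above the deck (z of round_blank in the frame of stage above 0.055 m).
It fails at once if the square blank is moved more than 20 mm (distance of square_blank from where it was at the start of the episode above 0.02 m).
It fails at once if a cup, the beaker, the bottle, the jar or the brush is moved more than 30 mm (distance of any of cup_a, cup_b, beaker, wash_bottle, jar, brush from where it was at the start of the episode above 0.03 m).
It also fails if it takes over 51 s, if anything falls off the work surface, if the arm or the gripper's body presses on something with over 40 N, if the wrist force passes 120 N, or if a joint passes its speed limit or range.

### The arm

A 6-joint arm with a two-finger parallel gripper is mounted at the origin on the work surface. World frame = base frame: x ahead of the robot, y to its left, z up, the work surface at z = 0. Lengths are in m, angles in rad, forces in N, time in s.
With the tool pointing down it reaches from about 0.2 to 0.875 m from the base axis. Payload 3.4 kg.
Tool frame: the origin (TCP) lies at the very end of the fingers, on their centre line; the grasp point (between the pads) lies 19 mm behind it; z points along the fingers, y is the direction in which the jaws open and shut (so a half turn about z gives the same grasp; the last joint's range is limited). The gripper opens to 94 mm and grips with 3 to 60 N. Pads are 16 mm wide; open, the fingers measure 119 mm over their backs; the gripper's body (75 mm by 177 mm) begins 78 mm behind the grasp point.
Start: joints at [-1.336, 0.276, 1.505, -0, 1.361, -0.121], TCP at [0.2, -0.539, 0.205] pointing down, gripper open.
Joint ranges: [-2.89, 2.89], [-0.75, 2.08], [0.22, 2.7], [-1.18, 4.32], [0.11, 2.71], [-2.7, 2.7]. Speed limits (rad/s): [2.57, 2.57, 3.14, 3.14, 3.14, 3.14].

### API

Orientations are given as [roll, pitch, yaw] about the fixed x, y, z axes, in that order (R = Rz(yaw) Ry(pitch) Rx(roll)).
In Python, from station import observe, capture, camera_model, sign_off, trace gives the robot as it stands.
- The arm moves only by the tool apply_moves, never from a script. Its arguments are lists of equal length, an entry for each row: "fingers": the gripper command: -1 is shut, 1 is fully open, values between are in proportion; "delta_pos": the shift along the tool's x, y, z in m, a list of three; "spin": the turn about the tool's z in rad. In form: {"fingers": [fingers, ...], "delta_pos": [[tx, ty, tz], ...], "spin": [spin, ...]}. A call has 1 to 10 rows; each row is the pose to reach, as a shift and turn from the pose measured when the call began, along the tool's axes at that moment; what a row does not reach only later rows make up. A row lasts 1/12 s, in which the tool goes at most 41.7 mm and 7.16 degrees, less where a joint would pass 70% of its speed; a pose out of reach is approached as far as the arm can. A call with a gripper value outside its range is refused whole. The fingers move at their own pace and stop on an object; the grip force is fixed at half the most. Time passes only in rows, so rows that repeat a pose let the fingers close. It gives the time, the measured TCP pose, the force and the opening at its end, in the units of the state.
- observe(): the state, without advancing time (a new reading comes with each control period).
- capture(name): name is "scene" or "top"; returns (picture, depth): 384x512x3 uint8, red, green, blue; 384x512 float32, m along the optical axis (not along the pixel's ray), 0 where there is no reading.
- camera_model(name): a dict with "K" (3x3 intrinsics, pixels), "D" ([k1, k2, p1, p2, k3] as OpenCV has them; the pictures are not rectified), "extrinsics" (4x4, takes a point from world to camera coordinates). Camera axes: x right, y down, z forward; pixel columns grow to the right and rows downward; lengths in m; the calibration is good to about 2 mm. A picture is of the moment at which its call begins. camera_model takes no time and is no camera call.
- sign_off(): hands the job in, once; it reports no verdict.
Trained networks look in the newest picture that a camera, given by its name, has taken for a name from the list of things; names that differ only in an ending like _2 or _b are one class to them, and where a whole thing is asked for, a point or a joint stands for the part that bears it (a point fixed in the world has none). Each returns a list of dicts, best first, with "confidence" (0 to 1); they miss things now and then, are a little off and sometimes report something else, mostly with a low value. They report only what shows in the picture. A call takes as long as a camera call. They do not tell look-alikes from the thing itself.
- trace(camera, thing): "pixels" (384x512 bool, what is visible of it) and "position" ([column, row] in pixels, amid what is visible of it).
The state is a dict: "time": time; "q": joint angles; "joint_velocities": joint speeds; "effort": joint torques, N m; "tool_pos": TCP position; "tcp_rot": TCP orientation; "ft_force": force on the tool from outside, world axes, zero at the start; "wrist_torque": the same for the moment, N m; "grip_width": finger opening in m.
Only numpy, scipy, OpenCV 4.12 (cv2) and the standard library are available. Lean on these libraries where they do the work, as an engineer would, in place of code of your own. Each camera call takes 0.05 s, during which the arm holds its last target. There are 200 camera calls.

## Working session

There is one attempt and no reset: what is moved stays moved. The work goes in short steps, Python scripts to look and compute and a tool call to move; the robot and the scene stay as the last step left them, time stands still between calls to the robot, and variables do not carry over. Pictures are saved under pics/ and viewed, about 8 in all and at most 12, crops included, and the job is handed in when it is done.

Besides the shell and the picture viewer there is one more tool, called after "Request:" by a JSON object that holds its "method" and its "body", one argument or row to a line. apply_moves: Moves the arm, as the interface text tells. Its arguments: {"type":"object","properties":{"fingers":{"type":"array","items":{"type":"number"}},"delta_pos":{"type":"array","items":{"type":"array","items":{"type":"number"}}},"spin":{"type":"array","items":{"type":"number"}}},"required":["fingers","delta_pos","spin"]}

```bash
mkdir -p pics; ls; python3 - <<'E'
from station import *
import cv2,numpy as np
s=observe();print(s)
for n in("scene","top"):
    p,d=capture(n);cv2.imwrite(f"pics/{n}0.png",p[:,:,::-1]);np.save(f"pics/{n}0.npy",d)
    m=camera_model(n);print(n,m)
E
```

```text
pics
{'time': 0.0, 'q': array([-1.33599355e+00,  2.76576399e-01,  1.50609102e+00, -4.97997444e-05,
        1.36072494e+00, -1.20982243e-01]), 'joint_velocities': array([-1.31579492e-03,  8.88873356e-04,  2.38827835e-04,  3.82569491e-05,
        5.68280155e-04, -8.39184491e-04]), 'effort': array([ 1.99801085e-03, -4.04578257e+01, -2.37226278e+01,  7.01267039e-02,
        3.43939208e-02, -1.33289095e-04]), 'tool_pos': array([ 0.20014144, -0.53843963,  0.20463215]), 'tcp_rot': array([-3.13980022e+00, -1.68871690e-04,  3.55795302e-01]), 'ft_force': array([-0.31373243,  0.57390051,  0.59949938]), 'wrist_torque': array([ 0.05206368, -0.02198999,  0.01811362]), 'grip_width': 0.0937830203813428}
scene {'K': array([[365.12980955,   0.        , 257.44751999],
       [  0.        , 365.12980955, 188.67756272],
       [  0.        ,   0.        ,   1.        ]]), 'D': array([0.039471, 0.      , 0.      , 0.      , 0.      ]), 'extrinsics': array([[-0.00539832,  0.99990063, -0.01302277,  0.04225399],
       [ 0.83049066, -0.00277103, -0.55702566, -0.34279053],
       [-0.55700639, -0.01382229, -0.83039317,  1.3928579 ],
       [ 0.        ,  0.        ,  0.        ,  1.        ]])}
top {'K': array([[463.51068806,   0.        , 256.2743295 ],
       [  0.        , 463.51068806, 194.07539984],
       [  0.        ,   0.        ,   1.        ]]), 'D': array([-0.12862757,  0.        ,  0.        ,  0.        ,  0.        ]), 'extrinsics': array([[-0.00477252, -0.9999565 ,  0.00801381, -0.02624566],
       [-0.99709289,  0.00414911, -0.07608261,  0.50311119],
       [ 0.07604605, -0.00835362, -0.99706931,  1.42446472],
       [ 0.        ,  0.        ,  0.        ,  1.        ]])}
```

View pics/top0.png

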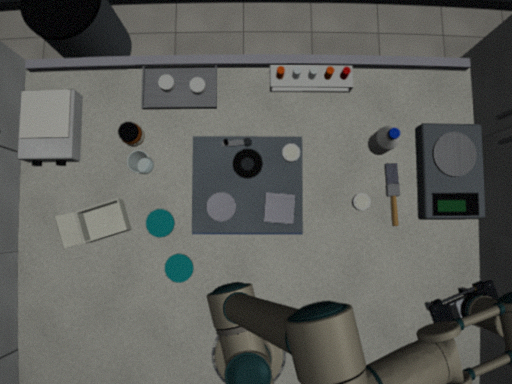

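View pics/scene0.png

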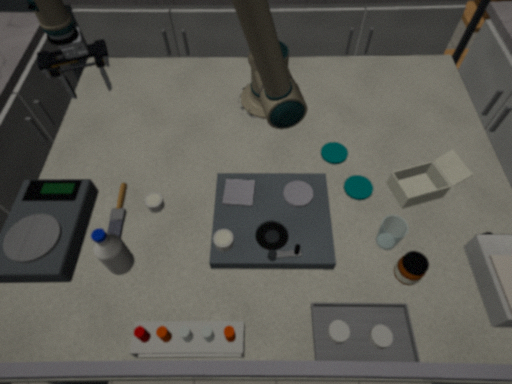

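The top view shows the stage (cols 192–302, rows 136–234), the round blank at (221,207) on the left, the square at (280,208), the recess at (248,163), and the clamp at about (237,142) pointing left. Next I'll measure these.

```bash
cat > h.py <<'E'
from station import *
import cv2,numpy as np
def w(cam,px,z):
    """pixels -> world at height z"""
    m=camera_model(cam);E=m["extrinsics"];R,t=E[:3,:3],E[:3,3]
    u=cv2.undistortPoints(np.float64(px).reshape(-1,1,2),m["K"],m["D"])[:,0]
    r=np.c_[u,np.ones(len(u))]@R;c=-R.T@t
    return c+r*((z-c[2])/r[:,2])[:,None]
def outline(mask):
    c,_=cv2.findContours(mask.astype(np.uint8),cv2.RETR_EXTERNAL,cv2.CHAIN_APPROX_NONE)
    return max(c,key=cv2.contourArea)[:,0]
E
python3 - <<'E'
from h import *
capture("top");capture("scene")
for cam in("top","scene"):
    for n,z in(("round_blank",.052),("square_blank",.052),("stage",.04),("clamp",.05),("clamp_post",.096),("cup_a",.078)):
        for r in trace(cam,n)[:3]:
            o=outline(r["pixels"]);P=w(cam,o,z)[:,:2].astype(np.float32)
            (cx,cy),s,a=cv2.minAreaRect(P)
            print(cam,n,round(r["confidence"],2),np.round(r["position"]),r["pixels"].sum(),"rect",np.round([cx,cy,*s,a],4),"circ",np.round(cv2.fitEllipse(P)[0],4),np.round(cv2.fitEllipse(P)[1],3))
for cam in("top","scene"):
    p=cv2.imread(f"pics/{cam}0.png")
    x0,y0=(180,125) if cam=="top" else (200,165)
    cv2.imwrite(f"pics/{cam}_crop.png",cv2.resize(p[y0:y0+115,x0:x0+145],None,fx=5,fy=5,interpolation=cv2.INTER_CUBIC))
E
```

```text
top round_blank 0.96 [221. 204.] 681 rect [4.63200e-01 7.92000e-02 8.52000e-02 8.83000e-02 8.99085e+01] circ [0.4635 0.0793] [0.086 0.088]
top round_blank 0.86 [161. 223.] 649 rect [0.4135 0.2668 0.0853 0.083  0.3344] circ [0.4144 0.2665] [0.084 0.087]
top round_blank 0.58 [182. 269.] 693 rect [0.2788 0.2066 0.0875 0.0852 0.1108] circ [0.2789 0.2068] [0.086 0.089]
top square_blank 0.89 [280. 211.] 866 rect [ 0.4573 -0.0985  0.0913  0.0897 85.6688] circ [ 0.4579 -0.098 ] [0.1   0.103]
top stage 0.92 [244. 179.] 8997 rect [5.29300e-01 4.00000e-04 3.44900e-01 3.06100e-01 8.96532e+01] circ [ 5.298e-01 -5.000e-04] [0.351 0.4  ]
top clamp 0.56 [236. 141.] 181 rect [0.6614 0.0318 0.0224 0.0841 3.3815] circ [0.6608 0.0279] [0.021 0.109]
top clamp_post 0.46 [240. 143.] 184 rect [0.6525 0.0318 0.0215 0.084  3.1669] circ [0.6518 0.0296] [0.02  0.109]
top cup_a 0.83 [292. 153.] 272 rect [ 0.6234 -0.1335  0.0557  0.0528 18.3783] circ [ 0.6235 -0.1332] [0.053 0.055]
top cup_a 0.74 [359. 204.] 242 rect [ 4.73400e-01 -3.41600e-01  5.20000e-02  4.84000e-02  8.88763e+01] circ [ 0.4734 -0.3415] [0.048 
[... 802 characters left out ...]
.97 [275. 226.] 9656 rect [5.35200e-01 1.60000e-03 3.45100e-01 3.17800e-01 8.97799e+01] circ [0.5339 0.0054] [0.368 0.392]
scene clamp 0.53 [281. 251.] 279 rect [ 0.6536  0.035   0.0345  0.0892 11.7498] circ [0.6529 0.0379] [0.033 0.098]
scene clamp_post 0.51 [288. 252.] 308 rect [0.6707 0.0308 0.034  0.0879 6.1378] circ [0.6725 0.0357] [0.032 0.101]
scene cup_a 0.72 [411. 269.] 910 rect [ 0.7049  0.3506  0.0691  0.1045 40.0328] circ [0.7055 0.3504] [0.068 0.106]
scene cup_a 0.7 [157. 204.] 325 rect [ 0.5074 -0.3334  0.0705  0.0532 32.3577] circ [ 0.5079 -0.3336] [0.051 0.071]
scene cup_a 0.56 [220. 240.] 354 rect [ 0.6294 -0.1316  0.0654  0.051   2.5725] circ [ 0.6284 -0.1298] [0.05  0.066]
```

View pics/top_crop.png

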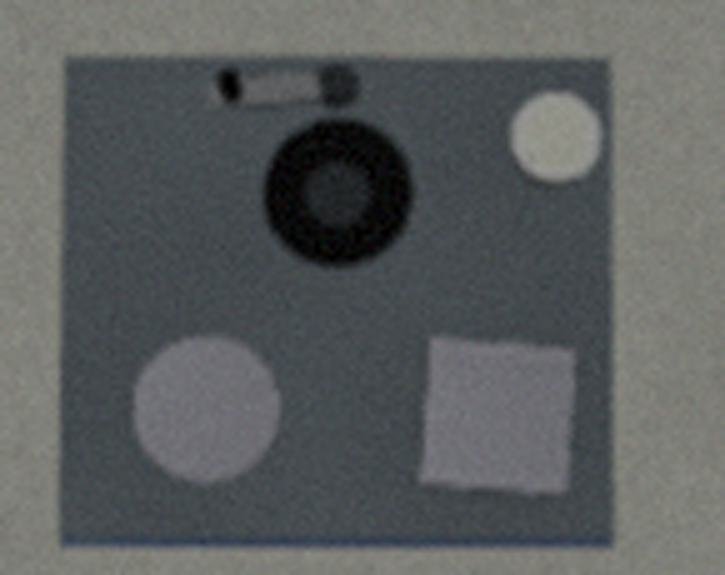

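The crop confirms a clean layout: the round blank is front-left, the recess clear, and the clamp parked near 0. Now sub-pixel fits of the blank and the recess rim.

```bash
cat >> h.py <<'E'
def fitcirc(P):
    """least-squares circle, with trimmed outliers"""
    for _ in range(4):
        s=np.linalg.lstsq(np.c_[2*P,np.ones(len(P))],(P**2).sum(1),rcond=None)[0]
        r=np.sqrt(s[2]+s[:2]@s[:2]);e=np.abs(np.hypot(*(P-s[:2]).T)-r);P=P[e<max(.002,2*e.std())]
    return np.r_[s[:2],r]
def edge(cam,img,c,r0,z,lo=.75,hi=1.25):
    """steepest radial brightness step around circle c,r0 in the plane z, then a circle fit"""
    m=camera_model(cam);g=cv2.GaussianBlur(cv2.cvtColor(img,cv2.COLOR_RGB2GRAY).astype(np.float32),(0,0),.8)
    rs=np.linspace(lo*r0,hi*r0,60);P=[]
    for a in np.linspace(0,2*np.pi,120,endpoint=False):
        X=np.c_[c[0]+rs*np.cos(a),c[1]+rs*np.sin(a),np.full(60,z)]
        E=m["extrinsics"];px=cv2.projectPoints(X,cv2.Rodrigues(E[:3,:3])[0],E[:3,3],m["K"],m["D"])[0][:,0].astype(np.float32)
        v=cv2.remap(g,px[:,:1].copy(),px[:,1:].copy(),cv2.INTER_LINEAR)[:,0]
        d=np.abs(np.gradient(v));k=d.argmax();P.append(X[k,:2])
    return fitcirc(np.array(P))
E
python3 - <<'E'
from h import *
for cam in("top","scene"):
    p,d=capture(cam)
    print(cam,"blank",edge(cam,p,(.463,.079),.045,.052).round(4),"recess",edge(cam,p,(.595,.0),.047,.04).round(4))
    if cam=="top": print("post top,pivot", w(cam,[[180+229/5,125+76/5]],.096),w(cam,[[180+340/5,125+86/5]],.05))
E
```

```text
top blank [0.4639 0.08   0.0444] recess [ 5.976e-01 -5.000e-04  4.570e-02]
post top,pivot [[0.65855514 0.06221194 0.096     ]] [[ 0.6609517  -0.00352072  0.05      ]]
scene blank [0.4604 0.0818 0.0442] recess [0.5965 0.0008 0.0451]
```

```bash
cat >> h.py <<'E'
from scipy.spatial.transform import Rotation as Ro
def delta(target,yaw=None):
    s=observe();R=Ro.from_euler("xyz",s["tcp_rot"])
    out=R.inv().apply(np.array(target)-s["tool_pos"]).round(4)
    print("t",s["time"],"pos",s["tool_pos"].round(4),"rot",s["tcp_rot"].round(4),"F",s["ft_force"].round(1),"w",round(s["grip_width"],4))
    print("delta",out,"spin",None if yaw is None else round(s["tcp_rot"][2]-yaw,3))
E
python3 -c "
from h import *
delta((.399,.119,.15),-.538)"
```

```text
t 0.9 pos [ 0.2003 -0.5391  0.2056] rot [3.1414 0.     0.3557] F [0.3 1.  0.6] w 0.0943
delta [ 0.4155 -0.5477  0.0554] spin 0.894
```

Request:
{"method": "apply_moves", "body": {
  "fingers": [0.2,0.2,0.2,0.2,0.2,0.2,0.2,0.2,0.2,0.2],
  "delta_pos": [
    [0.415,-0.548,0],
    [0.415,-0.548,0],
    [0.415,-0.548,0],
    [0.415,-0.548,0],
    [0.415,-0.548,0],
    [0.415,-0.548,0],
    [0.415,-0.548,0],
    [0.415,-0.548,0],
    [0.415,-0.548,0],
    [0.415,-0.548,0]
  ],
  "spin": [0.894,0.894,0.894,0.894,0.894,0.894,0.894,0.894,0.894,0.894]
}}

```text
time: 1.73
tool_pos: [0.318, -0.1476, 0.2058]
tcp_rot: [-3.142, -0.001, -0.54]
ft_force: [0.7, -0.5, -0.5]
grip_width: 0.0566
```

```bash
python3 -c "
from h import *
delta((.399,.119,.15),-.538)"
```

```text
t 1.7333 pos [ 0.318  -0.1476  0.2058] rot [-3.1416e+00 -1.4000e-03 -5.3950e-01] F [ 0.7 -0.5 -0.5] w 0.0566
delta [-0.0675 -0.2703  0.0557] spin -0.002
```

Request:
{"method": "apply_moves", "body": {
  "fingers": [0.2,0.2,0.2,0.2,0.2,0.2,0.2,0.2,0.2,0.2],
  "delta_pos": [
    [-0.067,-0.27,0],
    [-0.067,-0.27,0],
    [-0.067,-0.27,0],
    [-0.067,-0.27,0],
    [-0.067,-0.27,0],
    [-0.067,-0.27,0],
    [-0.067,-0.27,0],
    [-0.067,-0.27,0.04],
    [-0.067,-0.27,0.08],
    [-0.067,-0.27,0.08]
  ],
  "spin": [0,0,0,0,0,0,0,0,0,0]
}}

```text
time: 2.57
tool_pos: [0.393, 0.1184, 0.1202]
tcp_rot: [3.133, 0.01, -0.538]
ft_force: [-1.1, 0.2, -1.2]
grip_width: 0.0567
```

```bash
python3 -c "
from h import *
delta((.399,.119,.044),-.538)
for c in ('top','scene'):
  p,d=capture(c);cv2.imwrite(f'pics/{c}1.png',p[:,:,::-1])
  print(edge(c,p,(.463,.080),.045,.052))"
```

```text
t 2.5667 pos [0.393  0.1184 0.1202] rot [ 3.1329  0.0098 -0.5376] F [-1.1  0.2 -1.2] w 0.0567
delta [ 0.0056 -0.0042  0.0761] spin 0.0
[0.46369085 0.08002699 0.04452608]
[0.46023392 0.08141707 0.04431025]
```

Request:
{"method": "apply_moves", "body": {
  "fingers": [0.2,0.2,0.2,0.2,0.2],
  "delta_pos": [
    [0.004,-0.003,0.03],
    [0.004,-0.003,0.055],
    [0.004,-0.003,0.074],
    [0.004,-0.003,0.0745],
    [0.004,-0.003,0.0745]
  ],
  "spin": [0,0,0,0,0]
}}

```text
time: 3.08
tool_pos: [0.4049, 0.1185, 0.0525]
tcp_rot: [3.141, -0.001, -0.541]
ft_force: [-0.2, -1.7, 0.3]
grip_width: 0.0564
```

```bash
python3 -c "
from h import *
delta((.463-.859*.0,.080,.044),-.538)
p,d=capture('scene');cv2.imwrite('pics/s2.png',cv2.resize(p[150:290,190:360,::-1],None,fx=4,fy=4))"
```

```text
t 3.0833 pos [0.4049 0.1185 0.0525] rot [ 3.1412e+00 -8.0000e-04 -5.4050e-01] F [-0.2 -1.7  0.3] w 0.0564
delta [0.0696 0.0031 0.0085] spin -0.003
```

View pics/s2.png

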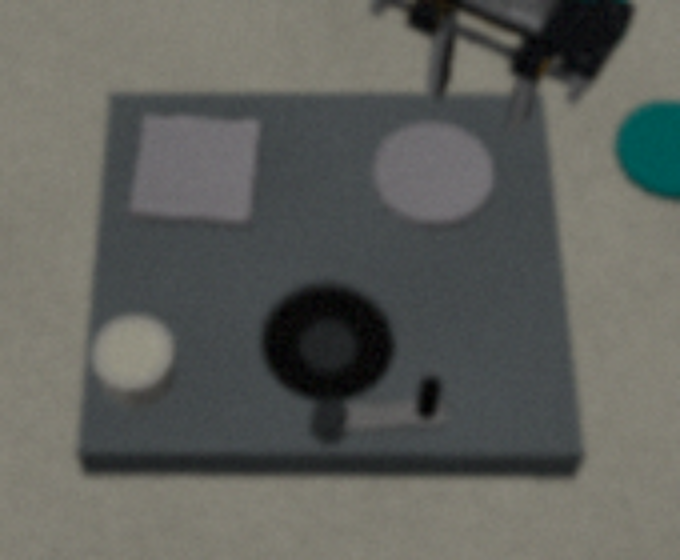

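The fingers stand behind the blank, near crop (440,85) and (518,110), and the blank hasn't moved. I'll lower to 4 mm above the deck, line up and start pushing.

Request:
{"method": "apply_moves", "body": {
  "fingers": [0.2,0.2,0.2,0.2,0.2,0.2,0.2,0.2],
  "delta_pos": [
    [0,0.003,0.008],
    [0,0.003,0.0085],
    [0.01,0.003,0.0085],
    [0.02,0.003,0.0085],
    [0.035,0.003,0.0085],
    [0.05,0.003,0.0085],
    [0.065,0.003,0.0085],
    [0.08,0.003,0.0085]
  ],
  "spin": [0,0,0,0,0,0,0,0]
}}

```text
time: 3.8
tool_pos: [0.4742, 0.0739, 0.0447]
tcp_rot: [-3.141, -0.002, -0.541]
ft_force: [-2.0, 1.9, 2.3]
grip_width: 0.0564
```

```bash
python3 -c "
from h import *
delta((.560,.022,.044),-.538)
s=observe();x=s['tool_pos'][:2]+.043*np.array([.859,-.513]);print('expected blank',x)
for c in ('top','scene'):
  p,d=capture(c);print(edge(c,p,x,.045,.052))
  cv2.imwrite(f'pics/{c}3.png',p[:,:,::-1])
delta((.560,.022,.044))"
```

```text
t 3.8 pos [0.4742 0.0739 0.0447] rot [-3.1409e+00 -2.0000e-03 -5.4090e-01] F [-2.   1.9  2.3] w 0.0564
delta [0.1003 0.0004 0.0009] spin -0.003
expected blank [0.51116589 0.05188877]
[0.51060687 0.05753345 0.0444664 ]
[0.5146788  0.0482258  0.04447163]
t 3.9 pos [0.4767 0.0733 0.0448] rot [-3.1395 -0.0058 -0.5422] F [-0.7  0.1  0.8] w 0.0564
delta [0.0978 0.001  0.0014] spin None
```

Request:
{"method": "apply_moves", "body": {
  "fingers": [0.2,0.2,0.2,0.2,0.2,0.2,0.2,0.2,0.2,0.2],
  "delta_pos": [
    [0.015,0.001,0.001],
    [0.03,0.001,0.001],
    [0.045,0.001,0.001],
    [0.058,0.001,0.001],
    [0.07,0.001,0.001],
    [0.08,0.001,0.001],
    [0.087,0.001,0.001],
    [0.091,0.001,0.001],
    [0.094,0.001,0.001],
    [0.094,0.001,0.001]
  ],
  "spin": [0,0,0,0,0,0,0,0,0,0]
}}

```text
time: 4.73
tool_pos: [0.5573, 0.0237, 0.0444]
tcp_rot: [-3.139, -0.006, -0.542]
ft_force: [0.6, 0.5, -0.0]
grip_width: 0.0563
```

```bash
python3 -c "
from h import *
delta((.560,.022,.044),-.538)
a=[]
for c in ('top','scene'):
  p,d=capture(c);print(edge(c,p,(.597,0),.045,.052))
  x,y=(210,120) if c=='top' else (235,195)
  a.append(cv2.resize(p[y:y+80,x:x+80,::-1],None,fx=5,fy=5))
cv2.imwrite('pics/b4.png',np.hstack(a))"
```

```text
t 4.7333 pos [0.5573 0.0237 0.0444] rot [-3.1394 -0.0065 -0.5422] F [ 0.6  0.5 -0. ] w 0.0563
delta [0.0032 0.0001 0.0004] spin -0.004
[0.60217273 0.00376752 0.0474974 ]
[5.95868952e-01 5.24629044e-04 4.52437226e-02]
```

View pics/b4.png

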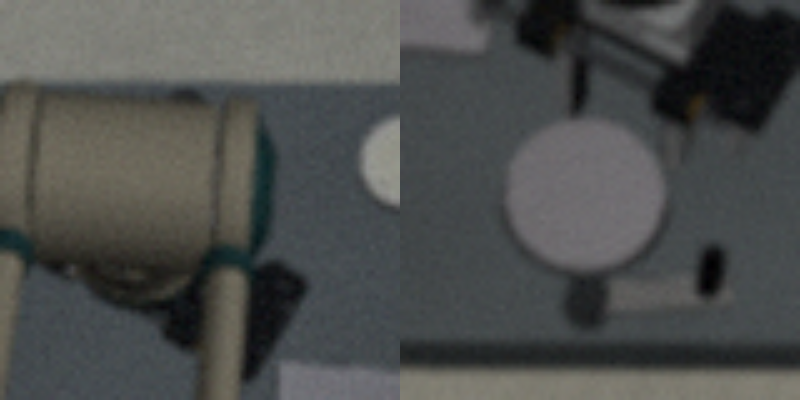

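In the right-hand half (scene view) the blank covers the recess, with only a thin dark rim showing. I'll check from the depth whether it has dropped.

```bash
cat >> h.py <<'E'
def planefit(cam,c,r,d):
    """height & tilt of the surface inside circle c,r from depth"""
    m=camera_model(cam);E=m["extrinsics"];v,u=np.nonzero(d>0)
    n=cv2.undistortPoints(np.float64(np.c_[u,v]).reshape(-1,1,2),m["K"],m["D"])[:,0]
    X=(np.c_[n,np.ones(len(n))]*d[v,u][:,None]-E[:3,3])@E[:3,:3]
    X=X[(np.hypot(X[:,0]-c[0],X[:,1]-c[1])<r)&(X[:,2]<.07)]
    A=np.c_[X[:,:2]-c,np.ones(len(X))];s=np.linalg.lstsq(A,X[:,2],rcond=None)[0]
    return len(X),s.round(4)
E
python3 -c "
from h import *
p,d=capture('scene')
print('blank',planefit('scene',(.596,0),.038,d));print('deck',planefit('scene',(.53,-.1),.012,d),planefit('scene',(.53,0),.012,d),planefit('scene',(.6,.1),.03,d));print('square',planefit('scene',(.458,-.097),.035,d))"
```

```text
blank (541, array([-0.1035,  0.0058,  0.0475]))
deck (49, array([0.0527, 0.0126, 0.041 ])) (24, array([-0.5212, -1.9947,  0.0576])) (323, array([-0.0025,  0.0099,  0.0412]))
square (321, array([ 0.0033, -0.0053,  0.0534]))
```

The blank is tilted 0.1 rad: the far edge is in and the trailing edge still sits on the rim. I'll push on a few millimetres, gently.

Request:
{"method": "apply_moves", "body": {
  "fingers": [0.2,0.2,0.2,0.2,0.2],
  "delta_pos": [
    [0.001,0,0],
    [0.002,0,0],
    [0.003,0,0],
    [0.004,0,0],
    [0.004,0,0]
  ],
  "spin": [0,0,0,0,0]
}}

```text
time: 5.3
tool_pos: [0.5601, 0.022, 0.0446]
tcp_rot: [-3.14, -0.006, -0.542]
ft_force: [1.6, 0.5, -0.3]
grip_width: 0.0563
```

```bash
python3 -c "
from h import *
delta((.560,.022,.044),-.538)
p,d=capture('scene')
print('blank',planefit('scene',(.596,0),.038,d),edge('scene',p,(.597,0),.045,.047))"
```

```text
t 5.3 pos [0.5601 0.022  0.0446] rot [-3.1395 -0.0062 -0.5418] F [ 1.6  0.5 -0.3] w 0.0563
delta [-0.0001  0.      0.0006] spin -0.004
blank (515, array([ 0.0003, -0.0001,  0.043 ])) [5.95937975e-01 3.82426473e-04 4.40891439e-02]
```

The blank has dropped: it's flat, tilt about 0, and its top is about 2 mm above the deck. Next is the clamp: I'll rise first, then refine the post position.

Request:
{"method": "apply_moves", "body": {
  "fingers": [0.2,0.2,0.2,-0.15,-0.15,-0.15],
  "delta_pos": [
    [-0.005,0,-0.02],
    [-0.02,0,-0.05],
    [-0.03,0,-0.09],
    [-0.06,0,-0.09],
    [-0.06,0,-0.09],
    [-0.06,0,-0.09]
  ],
  "spin": [0,0,0,0.12,0.245,0.245]
}}

```text
time: 5.85
tool_pos: [0.5072, 0.0536, 0.1351]
tcp_rot: [-3.137, -0.006, -0.788]
ft_force: [-0.0, 0.6, -0.5]
grip_width: 0.0413
```

```bash
python3 -c "
from h import *
p,d=capture('scene')
print('blank',planefit('scene',(.596,0),.038,d),edge('scene',p,(.597,0),.045,.042))
x,y=270,225
cv2.imwrite('pics/s5.png',cv2.resize(p[y:y+50,x-20:x+60,::-1],None,fx=8,fy=8))
g=p[...,:3].max(2)[238:256,288:306];print(g)
print(w('scene',[[297.5,245]],.096))
delta((.659,.062,.13),-.785)"
```

```text
blank (522, array([-0.0007,  0.0072,  0.0431])) [5.93411957e-01 3.70741708e-04 4.42344332e-02]
[[55 67 75 79 73 77 77 77 75 74 72 76 73 76 77 75 75 75]
 [62 73 76 76 76 76 80 74 76 75 76 75 75 78 72 79 76 77]
 [65 75 76 76 74 75 77 73 76 75 75 75 78 79 78 80 75 79]
 [70 79 77 77 76 78 78 76 79 77 76 74 77 75 77 78 76 73]
 [75 80 75 75 73 75 76 78 77 72 71 79 82 79 72 77 76 80]
 [78 78 76 71 79 79 75 73 65 64 68 74 75 76 78 79 78 74]
 [74 75 80 76 76 77 68 56 47 40 44 55 72 79 78 75 76 79]
 [77 80 77 75 78 74 67 47 26 23 24 44 61 74 77 75 77 79]
 [77 75 74 82 77 75 69 41 12  8 17 26 53 73 78 77 79 83]
 [76 77 80 77 79 77 56 34  8  1  0 28 58 76 76 79 78 79]
 [77 74 78 73 78 73 54 24  9  0 11 35 59 75 77 79 78 80]
 [77 79 79 83 83 77 50 25  3  0 13 38 66 73 77 79 75 78]
 [82 84 86 85 86 77 48 18  9  6 12 43 68 74 76 75 81 82]
 [84 87 91 91 92 80 44 17  8  0 20 57 74 71 75 80 83 78]
 [93 91 94 95 94 80 49 15  4 14 33 58 81 77 74 78 78 76]
 [95 96 92 92 97 85 58 32 25 25 51 76 85 81 78 76 78 75]
 [92 92 96 91 95 90 77 61 52 53 74 84 88 85 79 77 79 81]
 [87 87 84 88 88 91 83 74 70 74 84 79 83 82 80 77 81 78]]
[[0.65326333 0.066411   0.096     ]]
t 5.9 pos [0.508  0.0532 0.1347] rot [-3.1374 -0.0065 -0.7837] F [ 0.5 -0.3 -0.3] w 0.0401
delta [ 0.1007 -0.1128  0.0058] spin 0.001
```

View pics/s5.png

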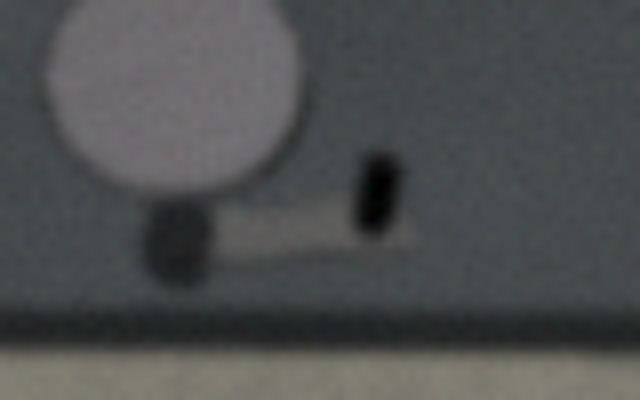

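Scene crop: the blank is seated, the pivot is at crop (180,240) and the post runs from (380,165) to (372,225). The post top is at about (0.656, 0.064) m. I'll move above it and then lower around it.

Request:
{"method": "apply_moves", "body": {
  "fingers": [-0.15,-0.15,-0.15,-0.15,-0.15,-0.15,-0.15],
  "delta_pos": [
    [0.025,-0.028,0],
    [0.05,-0.056,0],
    [0.075,-0.085,0],
    [0.097,-0.112,0],
    [0.097,-0.112,0],
    [0.097,-0.112,0],
    [0.097,-0.112,0]
  ],
  "spin": [0,0,0,0,0,0,0]
}}

```text
time: 6.48
tool_pos: [0.6548, 0.0638, 0.1344]
tcp_rot: [-3.14, -0.004, -0.782]
ft_force: [0.1, 0.4, 0.4]
grip_width: 0.0402
```

```bash
python3 -c "
from h import *
delta((.656,.064,.065),-.785)
p,d=capture('scene')
cv2.imwrite('pics/s6.png',cv2.resize(p[190:280,240:340,::-1],None,fx=6,fy=6))"
```

```text
t 6.4833 pos [0.6548 0.0638 0.1344] rot [-3.1397 -0.0043 -0.7823] F [0.1 0.4 0.4] w 0.0402
delta [ 0.0004 -0.0009  0.0694] spin 0.003
```

View pics/s6.png

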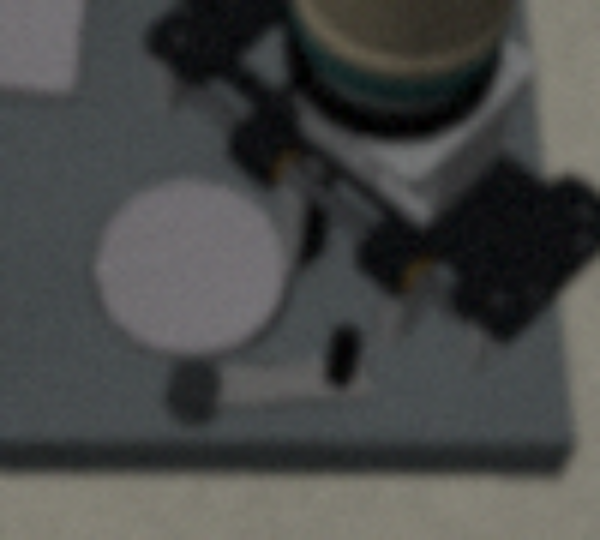

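The fingertips straddle the post position in the image: tips at crop (310,250) and (400,320), post top at (345,330). Lowering now.

Request:
{"method": "apply_moves", "body": {
  "fingers": [-0.15,-0.15,-0.15,-0.15,-0.15,-0.15],
  "delta_pos": [
    [0,-0.001,0.02],
    [0,-0.001,0.035],
    [0,-0.001,0.05],
    [0,-0.001,0.065],
    [0,-0.001,0.069],
    [0,-0.001,0.069]
  ],
  "spin": [0,0,0,0,0,0]
}}

```text
time: 7.03
tool_pos: [0.6533, 0.0643, 0.065]
tcp_rot: [-3.142, -0.002, -0.782]
ft_force: [-0.4, 0.9, -0.7]
grip_width: 0.0397
```

```bash
python3 -c "
from h import *
P=np.array([.661,0]);k=.013*np.array([-.707,-.707])
for th in (.1,.3,.5,.7,.9,1.1,1.3,1.5):
  q=P+.065*np.array([-np.sin(th),np.cos(th)])+k;print(th,end=' ')
  delta((*q,.067)) if th==.1 else print(Ro.from_euler('xyz',observe()['tcp_rot']).inv().apply(np.r_[q,.067]-observe()['tool_pos']).round(4))"
```

```text
0.1 t 7.0333 pos [0.6533 0.0643 0.065 ] rot [-3.1415e+00 -2.4000e-03 -7.8230e-01] F [-0.4  0.9 -0.7] w 0.0397
delta [ 0.0005  0.0119 -0.002 ] spin None
0.3 [-0.0067  0.0227 -0.002 ]
0.5 [-0.0116  0.0347 -0.002 ]
0.7 [-0.014   0.0474 -0.002 ]
0.9 [-0.0139  0.0604 -0.002 ]
1.1 [-0.0112  0.0731 -0.002 ]
1.3 [-0.006  0.085 -0.002]
1.5 [ 0.0015  0.0956 -0.002 ]
```

Request:
{"method": "apply_moves", "body": {
  "fingers": [-0.15,-0.15,-0.15,-0.15,-0.15,-0.15,-0.15,-0.15,-0.15,-0.15],
  "delta_pos": [
    [0,0.012,-0.002],
    [-0.007,0.023,-0.002],
    [-0.012,0.035,-0.002],
    [-0.014,0.047,-0.002],
    [-0.014,0.06,-0.002],
    [-0.011,0.073,-0.002],
    [-0.006,0.085,-0.002],
    [-0.002,0.091,-0.002],
    [0.0,0.094,-0.002],
    [0.0,0.094,-0.002]
  ],
  "spin": [0,0,0,0,0,0,0,0,0,0]
}}

```text
time: 7.87
tool_pos: [0.5872, -0.0042, 0.067]
tcp_rot: [3.141, -0.003, -0.784]
ft_force: [0.2, 0.2, 0.0]
grip_width: 0.04
```

```bash
python3 -c "
from h import *
delta((.5870,-.0046,.067),-.785)
p,d=capture('scene')
cv2.imwrite('pics/s7.png',cv2.resize(p[190:280,240:340,::-1],None,fx=6,fy=6))"
```

```text
t 7.8667 pos [ 0.5872 -0.0042  0.067 ] rot [ 3.141  -0.0032 -0.7837] F [0.2 0.2 0. ] w 0.04
delta [0.0001 0.0004 0.    ] spin 0.001
```

View pics/s7.png

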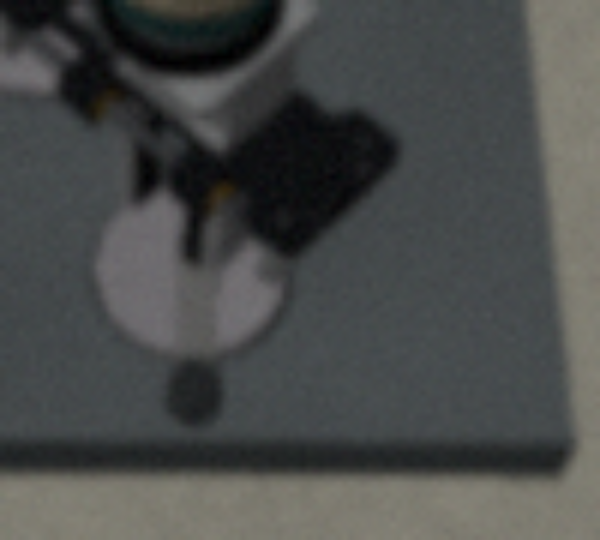

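The arm lies over the blank pointing at the robot, from the pivot at crop (193,390) to the post at about (195,240). I'll nudge −y gently to reach the stop, watching the force.

Request:
{"method": "apply_moves", "body": {
  "fingers": [-0.15,-0.15,-0.15,-0.15,-0.15],
  "delta_pos": [
    [0.001,0.001,0],
    [0.002,0.002,0],
    [0.003,0.003,0],
    [0.004,0.004,0],
    [0.004,0.004,0]
  ],
  "spin": [0,0,0,0,0]
}}

```text
time: 8.33
tool_pos: [0.5875, -0.0078, 0.0667]
tcp_rot: [-3.14, -0.001, -0.784]
ft_force: [1.0, 5.2, -2.0]
grip_width: 0.0398
```

It's at the stop: 5 N reaction against about 1 N of swing friction. Now I'll centre the fingers off the post and rise clear.

Request:
{"method": "apply_moves", "body": {
  "fingers": [-0.15,-0.15,-0.15,-0.15,-0.15,-0.15,-0.15,-0.15,-0.15,-0.15],
  "delta_pos": [
    [-0.001,-0.006,0],
    [-0.001,-0.01,0],
    [-0.001,-0.01,0],
    [-0.001,-0.01,-0.025],
    [-0.001,-0.01,-0.06],
    [-0.001,-0.01,-0.1],
    [-0.03,-0.01,-0.12],
    [-0.07,-0.01,-0.12],
    [-0.1,-0.01,-0.12],
    [-0.1,-0.01,-0.12]
  ],
  "spin": [0,0,0,0,0,0,0,0,0,0]
}}

```text
time: 9.17
tool_pos: [0.519, 0.0728, 0.1875]
tcp_rot: [-3.141, 0.002, -0.781]
ft_force: [-0.2, -0.4, -0.8]
grip_width: 0.04
```

```bash
python3 -c "
from h import *
delta((.5870,-.0046,.067),-.785)
p,d=capture('scene')
print(edge('scene',p,(.595,0),.045,.042),planefit('scene',(.596,.028),.014,d),planefit('scene',(.596,-.028),.014,d),'square',planefit('scene',(.458,-.097),.035,d))
cv2.imwrite('pics/s8.png',cv2.resize(p[160:280,200:350,::-1],None,fx=5,fy=5))"
```

```text
t 9.1667 pos [0.519  0.0728 0.1875] rot [-3.141e+00  1.600e-03 -7.806e-01] F [-0.2 -0.4 -0.8] w 0.04
delta [0.1029 0.0072 0.1203] spin 0.004
[0.59366563 0.00062577 0.0441    ] (69, array([ 0.0338, -0.0123,  0.043 ])) (70, array([-0.0138,  0.0493,  0.043 ])) square (355, array([-0.0011, -0.0013,  0.0534]))
```

View pics/s8.png

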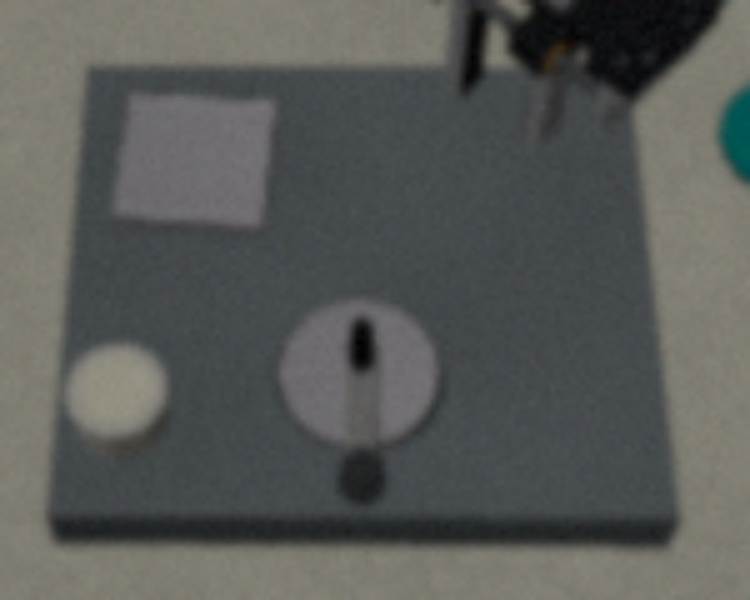

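The blank sits flat in the recess at crop (360,372). The arm runs straight along −x from the pivot (362,475) to the post (362,345), the square and cup haven't moved, and the gripper is clear. Handing in.

```bash
python3 -c "
from station import *
print(sign_off())"
```

```text
the job is handed in; nothing more can be done
None
```

I pushed the round blank across the deck with the half-open fingers until it dropped into the recess. I then swung the clamp arm by its post to the stop and lifted the gripper clear. I handed the job in at about 9 s; no verdict was reported.

- **Blank:** its first drop left it tilted by about 0.1 rad with the near edge on the rim; pushing 4 mm further seated it. In the last check its top was at 43.0 mm on both sides of the arm. The deck reads about 1 mm high there, so that is about 2 mm above the deck and flat.
- **Centre:** the scene camera put the seated blank 3 mm in x from where it had put the recess. The cameras differ by 1–3 mm, and the 2 mm clearance means a flat blank must be within the 4 mm limit.
- **Clamp:** it met a 5 N reaction with the fingers stopped short of the commanded position. The last picture shows it pointing straight towards the robot over the blank. I judged the angle from the force and the picture, since no joint reading is available.
- **Everything else:** the square blank and the cup on the deck look unmoved in the last picture. I did not measure the items on the bench again, but the arm never went near them.

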